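Sort freeze-dried flasks by weight into sprung bins

TASK

The drying run is over: swing the red vent lever fully open, then lift each amber flask to feel its weight: those over about 350 g still hold ice and go into the bare-metal bin, the lighter ones are dry and go into the blue bin. Lower every flask gently, upright, until it rests on the bin's sprung floor before letting go (no dropping, no hard pressing), each on the floor itself and not on another flask. Lift no flask while the vent is shut; only when all are stowed swing the lever fully shut again, and leave the other things on the bench where they are.

Things in the scene. Friction and masses are not known exactly. Their poses are not given: they have to be found in the camera images.
- flask_a: squat amber flask with a white cap, upright; one of up to five that look alike (None if absent in this run). 114 mm tall in all: rounded body 70 mm across (widest 8 to 30 mm up, flat foot 64 mm across) up to 64 mm, neck 30 mm across, then the white cap 36 mm across from 78 to 114 mm up: the part to grip. Total weight is hidden, about 140 to 580 g. Origin: centre of the underside, z up
- flask_b: squat amber flask with a white cap, upright; one of up to five that look alike (None if absent in this run). 114 mm tall in all: rounded body 70 mm across (widest 8 to 30 mm up, flat foot 64 mm across) up to 64 mm, neck 30 mm across, then the white cap 36 mm across from 78 to 114 mm up: the part to grip. Total weight is hidden, about 140 to 580 g. Origin: centre of the underside, z up
- flask_c: squat amber flask with a white cap, upright; one of up to five that look alike (None if absent in this run). 114 mm tall in all: rounded body 70 mm across (widest 8 to 30 mm up, flat foot 64 mm across) up to 64 mm, neck 30 mm across, then the white cap 36 mm across from 78 to 114 mm up: the part to grip. Total weight is hidden, about 140 to 580 g. Origin: centre of the underside, z up
- flask_d: squat amber flask with a white cap, upright; one of up to five that look alike (None if absent in this run). 114 mm tall in all: rounded body 70 mm across (widest 8 to 30 mm up, flat foot 64 mm across) up to 64 mm, neck 30 mm across, then the white cap 36 mm across from 78 to 114 mm up: the part to grip. Total weight is hidden, about 140 to 580 g. Origin: centre of the underside, z up
- flask_e: squat amber flask with a white cap, upright; one of up to five that look alike (None if absent in this run). 114 mm tall in all: rounded body 70 mm across (widest 8 to 30 mm up, flat foot 64 mm across) up to 64 mm, neck 30 mm across, then the white cap 36 mm across from 78 to 114 mm up: the part to grip. Total weight is hidden, about 140 to 580 g. Origin: centre of the underside, z up
- bin_cold: the bare-metal (aluminium) deep bin, for flasks that still hold ice, fixed, open on top: 290 (its x) x 210 mm (its y) outside, walls 5 mm, rim 125 mm above the bench. Room for six flasks standing three by two. Origin: centre of the underside; x, y along the sides, z up
- floor_cold: sprung false floor inside the metal bin: 277 x 197 mm, moves only up and down. Origin: centre of its top face, 38 mm above the bench when empty (87 mm below the rim); it begins to sink under about 2.5 N and gives 1 mm for each further 0.9 N, at most 32 mm, so where a flask lands depends on the load already there; x, y along the bin's sides, z up
- bin_dry: the blue plastic deep bin, for dry flasks, fixed, open on top: 290 (its x) x 210 mm (its y) outside, walls 5 mm, rim 125 mm above the bench. Room for six flasks standing three by two. Origin: centre of the underside; x, y along the sides, z up
- floor_dry: sprung false floor inside the blue bin: 277 x 197 mm, moves only up and down. Origin: centre of its top face, 38 mm above the bench when empty (87 mm below the rim); it begins to sink under about 2.5 N and gives 1 mm for each further 0.9 N, at most 32 mm, so where a flask lands depends on the load already there; x, y along the bin's sides, z up
- vent_base: grey block of the vent valve, fixed, 70 x 50 mm, 25 mm high; origin: centre of its underside; the lever swings in its x-z plane about a pivot 22 mm above the bench over the origin
- vent (a joint): the vent lever: 0 = shut, leaning 0.5 rad to the block's -x side; 1.0 = fully open, leaning 0.5 rad to the block's +x side; light friction, stays where it is left, stops at both ends. At the start it is at the shut end, leaning to the right as seen from the robot
- vent_tip (a point): centre of the red ball (26 mm across) at the end of the vent lever's 10 mm rod, 80 mm from the pivot
- beaker: glass beaker, 68 mm across, 90 mm tall; bystander, leave alone; origin: centre of the underside
- reagent: amber reagent bottle with blue cap, 60 mm across, 130 mm tall; bystander, leave alone; origin: centre of the underside
- jar: clear jar with red cap, 64 mm across, 75 mm tall; bystander, leave alone; origin: centre of the underside
- spatula: spatula lying flat, 180 mm long, origin near its middle; bystander, leave alone
- marker: green marker pen lying flat, 130 mm long, 16 mm thick, origin under its middle; bystander, leave alone
- mortar: white bowl, 90 mm across, 60 mm tall; bystander, leave alone; origin: centre of the underside
Not all that is in view belongs to the job. Leave any yellow look-alike of the flask_a alone.

How it is judged:
By the outcome, as a careful person would: the job done as asked, in the order asked, and still so for the second after the job is handed in, with the robot touching nothing.
Of flask_a, flask_b, flask_c, flask_d, flask_e only 3 to 5 are there at a start; the rules pass over those that are not, and their reading is None.
At some moment in a run one of flask_a, flask_b, flask_c, flask_d, flask_e may be knocked a few centimetres aside while the robot is not near it.
It also fails if it takes over 210 s, if anything falls off the work surface, if the arm or the gripper's body presses on something with over 40 N, if the wrist force passes 120 N, or if a joint passes its speed limit or range.

ROBOT

A 6-joint arm with a two-finger parallel gripper is mounted at the origin on the work surface. World frame = base frame: x ahead of the robot, y to its left, z up, the work surface at z = 0. Lengths are in mm, angles in degrees, forces in N, time in s.
With the tool pointing down it reaches from about 350 to 850 mm from the base axis. Payload 8.1 kg.
Tool frame: the origin (TCP) lies on the centre line of the jaws, within the pads' length; the fingertips stand 14 mm ahead of it and the grasp point (between the pads) lies 5 mm behind it; z points along the fingers, y is the line along which they close (so a half turn about z gives the same grasp; the last joint's range is limited). The gripper opens to 85 mm and grips with 20 to 120 N. Pads are 22 mm wide; open, the fingers measure 114 mm over their backs; the gripper's body (76 mm by 85 mm) begins 54 mm behind the grasp point. The pads swing forward as they close: fully open they stand 13 mm farther back than shut.
Start: joints at [-80.982, 7.471, 85.268, -0, 87.261, -4.893], TCP at [144.273, -582.401, 224.792] pointing down, gripper open.
Joint ranges: [-169.43, 169.43], [-51.17, 129.36], [1.28, 143.12], [-76.62, 256.62], [0, 156.53], [-152.29, 152.29]. Speed limits (degrees/s): [136.94, 136.94, 159.86, 180, 180, 180].

INTERFACE

Orientations are given as [roll, pitch, yaw] about the fixed x, y, z axes, in that order (R = Rz(yaw) Ry(pitch) Rx(roll)).
In Python, from bench import sense, snapshot, camera_info, hand_in gives the robot as it stands. The module is installed in compiled form; this text tells all that it offers.
- The arm moves only by the tool apply_moves, never from a script. Its argument "deltas" is a list of rows, each a list of 7 numbers: the shift along the tool's x, y, z scaled (see below), then the turn, a rotation vector about the tool's x, y, z scaled (see below), then the opening, from 0 (shut) to 1 (fully open). In form: [[dx, dy, dz, ax, ay, az, claw], ...]. A call has 1 to 8 rows; each row shifts and turns the commanded pose from where the row before left it, along the tool's axes as they then stand; what a row does not reach is not made up. The controller multiplies each number of a shift by 0.03 m and each number of a turn by 0.08 rad. A row lasts 1/8 s, in which the tool goes at most 62.5 mm and 10.7 degrees, less where a joint would pass 70% of its speed; a pose out of reach is approached as far as the arm can. A call with a number of a shift or a turn outside -1 to 1 is refused whole. A call with a gripper value outside its range is refused whole. The fingers move at their own pace and stop on an object; "grip_force" is the grip in N (left out, the last holds). Time passes only in rows, so rows that do not move let the fingers close. It gives the time, the measured TCP pose, the force, the opening and the grip force at its end, in the units of the state.
- sense(): the state, without advancing time (a new reading comes with each control period).
- snapshot(name): name is "scene" or "top" or "wrist"; returns the picture (384x512x3 uint8, red, green, blue); there is no depth.
- camera_info(name): a dict with "vertical_fov" (degrees; the focal length in pixels is half the picture's height over the tangent of half this angle, whatever the lens; pixels are square), "cx", "cy" (the principal point, pixels), "origin" and "rotation" of the camera in the world; the wrist camera has in their place "tool_from_camera" (4x4, takes a point from camera to tool coordinates, whose origin is the TCP and whose axes are the flange's). Camera axes: x right, y up, looking along -z (the intrinsics and any distortion apply to the point x, -y, -z); pixel columns grow to the right and rows downward; lengths in mm; the calibration is good to about 2 mm. A picture is of the moment at which its call begins: read the wrist's pose just before it. camera_info takes no time and is no camera call.
- hand_in(): hands the job in; it is judged then, once.
The state is a dict: "time": time; "joint_pos": joint angles; "qd": joint speeds; "joint_efforts": joint torques, N m; "tool_pos": TCP position; "tcp_rot": TCP orientation; "ft_force": force on the tool from outside, world axes, zero at the start; "wrist_torque": the same for the moment, N m; "finger_gap": finger opening in mm; "grip_force": force on a finger pad.
Only numpy, scipy, OpenCV 4.12 (cv2) and the standard library are available. Lean on these libraries where they do the work, as an engineer would, in place of code of your own. Each camera call takes 0.05 s, during which the arm holds its last target. There are 200 camera calls.

## Working session

There is one attempt and no reset: what is moved stays moved. The work goes in short steps, Python scripts to look and compute and a tool call to move; the robot and the scene stay as the last step left them, time stands still between calls to the robot, and variables do not carry over. Pictures are saved under pics/ and viewed, at most 14 in all, crops included, and the job is handed in when it is done.

Besides the shell and the picture viewer there is one more tool, called after ">>>" as name([rows], argument=value, ...), one row to a line, values as JSON. apply_moves: Moves the arm, as the interface text tells. Its arguments: {"type":"object","properties":{"deltas":{"type":"array"},"grip_force":{"type":"number"}},"required":["deltas"]}

```bash
mkdir -p pics
python3 - <<'E'
from bench import *
import cv2
print(sense())
for n in("scene","top","wrist"):
    print(n,camera_info(n))
    im=snapshot(n); cv2.imwrite(f"pics/{n}0.png",im[:,:,::-1])
E
```

```text
{'time': 0.0, 'joint_pos': array([-8.09823158e+01,  7.51409767e+00,  8.53280087e+01, -1.05453485e-03,
        8.72612754e+01, -4.89270440e+00]), 'qd': array([-0.07592385, -0.06522243,  0.11101595,  0.05008267, -0.03796377,
       -0.01891001]), 'joint_efforts': array([-4.55940744e-04, -5.69403005e+01, -5.00555098e+01, -2.78490425e-04,
        1.46291495e-02,  3.65978778e-06]), 'tool_pos': array([ 144.17489566, -581.8561035 ,  223.76714745]), 'tcp_rot': array([-1.79896905e+02, -7.76802851e-03,  1.39104330e+01]), 'ft_force': array([0.2871086 , 0.52099597, 0.76016753]), 'wrist_torque': array([-0.00250456, -0.00457736, -0.02410294]), 'grip_force': 0.0, 'finger_gap': 85.62464362831113}
scene {'vertical_fov': 42.43594967301815, 'cx': 256.6792414188211, 'cy': 184.10251749915236, 'origin': array([1341.9180851 , -422.28005448,  755.33669845]), 'rotation': array([52.68395562,  0.89307013, 61.29775631])}
top {'vertical_fov': 55.079675355518525, 'cx': 250.20884519798955, 'cy': 191.27323944573584, 'origin': array([ 4.83305769e+02, -2.52949300e-01,  1.06680069e+03]), 'rotation': array([  4.31959283,  -0.83540579, -88.412633  ])}
wrist {'vertical_fov': 64.23017458494057, 'cx': 256.6739380792465, 'cy': 187.82842147674964, 'tool_from_camera': array([[ 1.13697862e-03,  9.62196020e-01,  2.72355514e-01,
         6.99220467e+01],
       [ 9.99997984e-01, -1.54470883e-03,  1.28264836e-03,
         1.08336268e+00],
       [ 1.65486912e-03,  2.72353507e-01, -9.62195837e-01,
        -1.47615004e+02],
       [ 0.00000000e+00,  0.00000000e+00,  0.00000000e+00,
         1.00000000e+00]])}
```

View pics/top0.png

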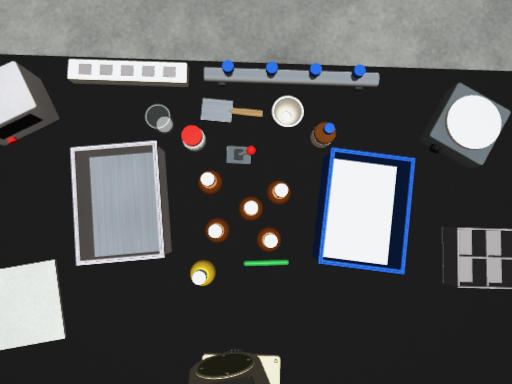

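View pics/scene0.png

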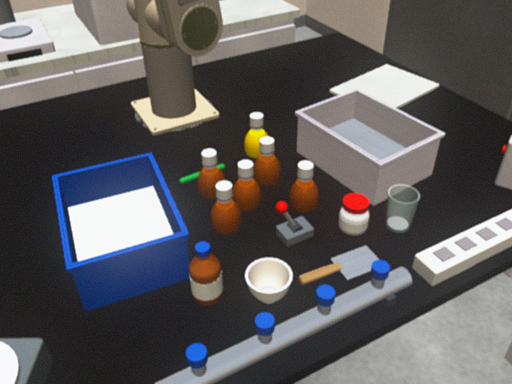

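The top view shows five amber flasks with white caps at about (208,180), (281,190), (251,208), (216,231) and (269,240). The yellow look-alike is at (202,272). The red lever ball is at (251,150), the metal bin is on the left and the blue bin on the right. The scene view shows the same layout, with the ball at (282,206).

```bash
cat > h.py <<'E'
import numpy as np, cv2
from bench import *
from scipy.spatial.transform import Rotation as Ro
def cam(n):
    c=camera_info(n); f=192/np.tan(np.radians(c["vertical_fov"]/2))
    if n=="wrist":
        s=sense(); T=c["tool_from_camera"]; R=Ro.from_euler("xyz",s["tcp_rot"],degrees=True).as_matrix()
        return f,c["cx"],c["cy"],R@T[:3,3]+s["tool_pos"],R@T[:3,:3]
    return f,c["cx"],c["cy"],np.array(c["origin"]),Ro.from_euler("xyz",c["rotation"],degrees=True).as_matrix()
def ray(C,p):
    d=C[4]@np.array([(p[0]-C[1])/C[0],-(p[1]-C[2])/C[0],-1]); return C[3],d/np.linalg.norm(d)
def onz(C,p,z):
    o,d=ray(C,p); return o+d*(z-o[2])/d[2]
def tri(C1,p1,C2,p2):
    o1,d1=ray(C1,p1);o2,d2=ray(C2,p2)
    t=np.linalg.lstsq(np.c_[d1,-d2],o2-o1,rcond=None)[0]
    a,b=o1+t[0]*d1,o2+t[1]*d2
    return (a+b)/2,np.linalg.norm(a-b)
def blobs(m,lo,hi):
    n,_,st,ce=cv2.connectedComponentsWithStats(m.astype(np.uint8))
    return [ce[i] for i in range(1,n) if lo<=st[i,4]<=hi]
def hsv(im): return cv2.cvtColor(im,cv2.COLOR_RGB2HSV)
def red(im): h=hsv(im);return ((h[...,0]<5)|(h[...,0]>174))&(h[...,1]>200)&(h[...,2]>150)
def amber(im): h=hsv(im);return (h[...,0]>4)&(h[...,0]<15)&(h[...,1]>150)&(h[...,2]>40)
def white(im): h=hsv(im);return (h[...,1]<50)&(h[...,2]>170)
def caps(im):
    a=cv2.dilate(amber(im).astype(np.uint8),np.ones((9,9)))
    out=[]
    n,l,st,ce=cv2.connectedComponentsWithStats(white(im).astype(np.uint8))
    for i in range(1,n):
        if 60<st[i,4]<600 and (a[l==i]).mean()>.3: out.append(ce[i])
    return out
def match(a,b,C1,C2):
    for p in a:
        c=[(*tri(C1,p,C2,q),q) for q in b]
        for P,e,q in c:
            if e<9 and 60<P[2]<140: print(np.round(p),np.round(q),P.round(1),round(e,1))
E
python3 - <<'E'
from h import *
t=cv2.imread("pics/top0.png")[:,:,::-1].copy();s=cv2.imread("pics/scene0.png")[:,:,::-1].copy()
T,S=cam("top"),cam("scene")
print("caps");match(caps(t),caps(s),T,S)
print("red");match(blobs(red(t),20,500),blobs(red(s),20,600),T,S)
for n,im in(("t",t),("s",s)): print(n,[c.round(0) for c in caps(im)],[c.round(0) for c in blobs(red(im),20,600)])
# bins: rim corners
h=hsv(t); m=((h[...,0]>105)&(h[...,0]<130)&(h[...,1]>150)&(h[...,2]>110)).astype(np.uint8); m[:140]=0
c=max(cv2.findContours(m,0,2)[0],key=cv2.contourArea)
print("blue",cv2.minAreaRect(c)); print([onz(T,p,125).round(0)[:2] for p in cv2.boxPoints(cv2.minAreaRect(c))])
for z,ps in((125,[(71,147),(156,142),(163,257),(76,264)]),): print("metal",[onz(T,p,z).round(0)[:2] for p in ps])
print("vent base",onz(T,(238,155),25))
E
```

```text
caps
[281. 190.] [223. 185.] [562.8 -90.6 111.1] 3.3
red
[251. 150.] [281. 206.] [668.3  -9.   96.6] 3.5
t [array([207., 179.]), array([281., 190.]), array([251., 207.]), array([215., 231.]), array([270., 241.])] [array([187., 128.]), array([ 11., 139.]), array([251., 150.])]
s [array([223., 185.])] [array([355., 201.]), array([281., 206.])]
blue ((367.16497802734375, 210.3482666015625), (87.52758026123047, 118.6229019165039), 6.483074188232422)
[array([ 374., -186.]), array([ 677., -217.]), array([ 658., -444.]), array([ 355., -408.])]
metal [array([656., 452.]), array([675., 235.]), array([382., 203.]), array([359., 420.])]
vent base [665.30332725  24.49937949  25.        ]
```

Run:
```python
from h import *
t=cv2.imread("pics/top0.png")[:,:,::-1].copy();s=cv2.imread("pics/scene0.png")[:,:,::-1].copy()
T,S=cam("top"),cam("scene")
h=hsv(s); w=(h[...,1]<70)&(h[...,2]>110)
g=[]
for p in [(209,156),(245,167),(223,188),(266,144),(305,168)]:
    m=np.zeros_like(w); m[p[1]-12:p[1]+13,p[0]-11:p[0]+12]=1
    b=blobs(m&w,60,600); g+=b
print(np.round(g))
match(caps(t),g,T,S)
for n,a,b in(("blue",[(332,149),(414,157),(405,273),(319,264)],[(183,234),(70,265),(54,178),(150,157)]),("metal",[(71,147),(156,142),(163,257),(76,264)],[(441,135),(383,165),(297,118),(353,94)])):
  for p,q in zip(a,b): P,e=tri(T,p,S,q);print(n,P.round(),round(e,1),onz(T,p,125).round())
b=np.hstack([t[140:290,150:340],]);cv2.imwrite("pics/tc.png",cv2.resize(b[:,:,::-1],None,fx=4,fy=4,interpolation=2))
```

```text
[[209. 157.]
 [245. 168.]
 [224. 189.]
 [267. 144.]
 [306. 167.]]
[207. 179.] [306. 167.] [587.9 104.2 105.6] 5.7
[281. 190.] [224. 189.] [563.8 -91.4 101. ] 3.8
[251. 207.] [245. 168.] [515.5 -13.5 100.7] 3.8
[215. 231.] [267. 144.] [451.8  79.2  98.3] 3.5
[270. 241.] [209. 157.] [430.2 -66.6  99. ] 3.9
blue [ 672. -224.  119.] 2.0 [ 671. -221.  125.]
blue [ 656. -431.  129.] 5.5 [ 656. -435.  125.]
blue [ 359. -408.  118.] 11.2 [ 358. -411.  125.]
blue [ 374. -192.  108.] 5.8 [ 375. -191.  125.]
metal [655. 452. 119.] 4.3 [656. 452. 125.]
metal [680. 242. 117.] 12.1 [675. 235. 125.]
metal [381. 211.  99.] 5.1 [382. 203. 125.]
metal [354. 425. 104.] 10.1 [359. 420. 125.]
```

View pics/tc.png

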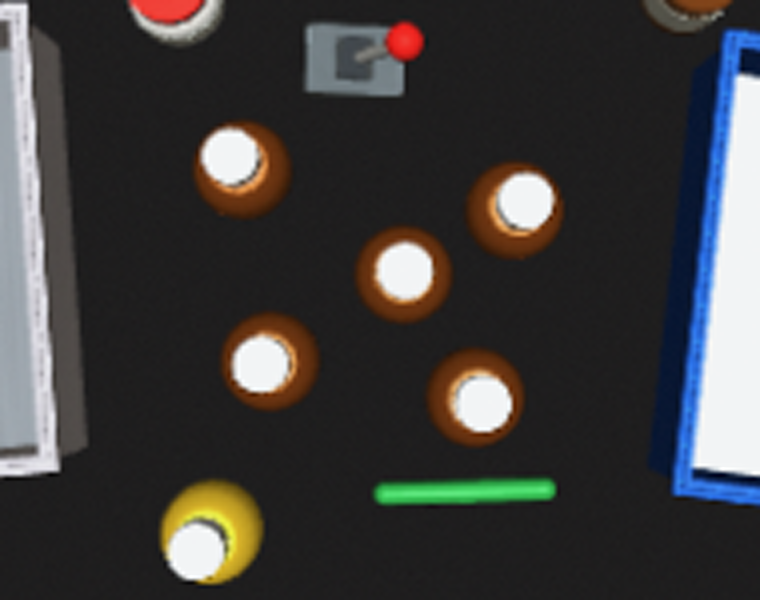

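>>> apply_moves([
  [0,0,0,0,0,0.8,0],
  [0,0,0,0,0,0.8,0],
  [0,0,0,0,0,0.8,0],
  [0,0,0,0,0,0.63,0],
  [0,0,0,0,0,0,0],
])

```text
time: 0.78
tool_pos: [144.2, -582.2, 224.4]
tcp_rot: [-180.0, 0.0, 0.0]
ft_force: [-0.5, 0.3, -0.1]
finger_gap: -0.4
grip_force: 0.0
```

>>> apply_moves([
  [0.97,-0.98,0,0,0,0,0],
  [0.97,-0.98,0,0,0,0,0],
  [0.97,-0.98,0,0,0,0,0],
  [0.97,-0.98,0,0,0,0,0],
  [0.97,-0.98,0,0,0,0,0],
  [0.97,-0.98,0,0,0,0,0],
  [0.97,-0.98,0,0,0,0,0],
  [0.97,-0.98,0,0,0,0,0],
])

```text
time: 1.78
tool_pos: [377.8, -346.0, 224.8]
tcp_rot: [180.0, -0.0, 0.1]
ft_force: [0.6, -0.3, -0.1]
finger_gap: 0.3
grip_force: 0.0
```

>>> apply_moves([
  [0.97,-0.98,0,0,0,0,0],
  [0.97,-0.98,0,0,0,0,0],
  [0.97,-0.98,0,0,0,0,0],
  [0.97,-0.98,0,0,0,0,0],
  [0.97,-0.98,0,0,0,0,0],
  [0.97,-0.98,0,0,0,0,0],
  [0.97,-0.98,0,0,0,0,0],
  [0.97,-0.98,0,0,0,0,0],
])

```text
time: 2.78
tool_pos: [610.5, -110.7, 224.6]
tcp_rot: [180.0, 0.0, 0.1]
ft_force: [0.3, -0.3, -0.6]
finger_gap: -0.1
grip_force: 0.0
```

>>> apply_moves([
  [0.97,-0.98,0,0,0,0,0],
  [0.97,-0.98,0,0,0,0,0],
  [0,0,0,0,0,0,0],
  [0,0,0,0,0,0,0],
])

```text
time: 3.28
tool_pos: [667.5, -53.2, 224.3]
tcp_rot: [180.0, 0.1, 0.1]
ft_force: [-0.9, -0.0, 0.0]
finger_gap: 0.1
grip_force: 0.0
```

Run:
```python
from h import *
print(sense()["tool_pos"])
W=cam("wrist"); im=snapshot("wrist"); cv2.imwrite("pics/w1.png",im[:,:,::-1])
for b in blobs(red(im),60,5000): print(b.round(),onz(W,b,92).round())
```

```text
[667.5106094  -53.17871553 224.32231914]
```

View pics/w1.png

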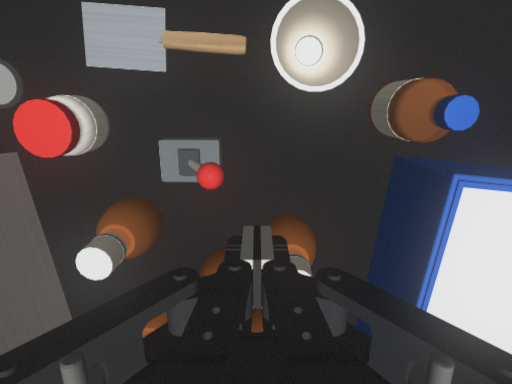

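The wrist view shows the ball at (210,176) and the vent block at (190,160). The fingers stand clear to the right of the ball.

Run:
```python
from h import *
W=cam("wrist"); T=cam("top")
print(onz(W,(210,176),92).round(), onz(W,(190,160),25).round(), tri(W,(210,176),T,(251,150)))
print(onz(W,(94,263),114).round(), onz(T,(207.5,179.3),114).round())
```

```text
[670. -10.  92.] [672.  23.  25.] (array([668.82097083, -10.698076  ,  90.27722792]), np.float64(1.7034334815718353))
[590.  99. 114.] [584. 100. 114.]
```

>>> apply_moves([
  [0,0,1,0,0,0,0],
  [0,0,1,0,0,0,0],
  [0,0,1,0,0,0,0],
  [0,0,1,0,0,0,0],
  [0,0,0.5,0,0,0,0],
  [0,0,0,0,0,0,0],
])

```text
time: 4.08
tool_pos: [666.7, -53.6, 88.8]
tcp_rot: [-180.0, 0.1, -0.0]
ft_force: [0.3, -0.3, 1.5]
finger_gap: 0.2
grip_force: 0.0
```

>>> apply_moves([
  [0,-0.4,0,0,0,0,0],
  [0,-0.4,0,0,0,0,0],
  [0,-0.4,0,0,0,0,0],
  [0,-0.4,0,0,0,0,0],
  [0,-0.4,0,0,0,0,0],
  [0,-0.4,0,0,0,0,0],
  [0,-0.3,0,0,0,0,0],
  [0,0,0,0,0,0,0],
])

```text
time: 5.08
tool_pos: [668.1, 29.4, 90.6]
tcp_rot: [-180.0, -0.1, 0.1]
ft_force: [0.7, 0.3, -0.1]
finger_gap: -0.3
grip_force: 0.1
```

>>> apply_moves([
  [0,-0.1,0,0,0,0,0],
  [0,-0.1,0,0,0,0,0],
  [0,0,0,0,0,0,0],
])

```text
time: 5.45
tool_pos: [667.4, 34.1, 89.2]
tcp_rot: [-180.0, 0.1, 0.0]
ft_force: [0.3, -0.4, -0.3]
finger_gap: -0.4
grip_force: 0.0
```

>>> apply_moves([
  [0,-0.1,0,0,0,0,0],
  [0,-0.1,0,0,0,0,0],
  [0,0,0,0,0,0,0],
])

```text
time: 5.82
tool_pos: [667.8, 40.3, 89.8]
tcp_rot: [-180.0, -0.0, 0.0]
ft_force: [0.2, 0.5, -0.6]
finger_gap: 0.2
grip_force: 0.0
```

Run:
```python
from h import *
W=cam("wrist"); im=snapshot("wrist"); s=snapshot("scene"); t=snapshot("top")
cv2.imwrite("pics/w2.png",np.hstack([im[:,:,::-1][60:384,100:400],s[120:320,180:380,::-1].repeat(1,0)[:324] if 0 else cv2.resize(s[150:280,200:380],(449,324))[:,:,::-1]]))
```

```text
(no output)
```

View pics/w2.png

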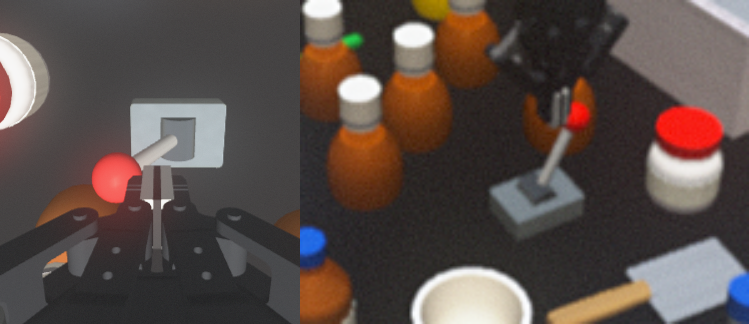

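The ball is being carried to the left, but it has not reached the stop yet. I'll continue until the force rises.

>>> apply_moves([
  [0,-0.1,0,0,0,0,0],
  [0,-0.1,0,0,0,0,0],
  [0,0,0,0,0,0,0],
])

```text
time: 6.35
tool_pos: [667.9, 45.3, 89.9]
tcp_rot: [179.9, -0.0, 0.0]
ft_force: [0.1, -4.7, 0.7]
finger_gap: 0.0
grip_force: 2.2
```

>>> apply_moves([
  [0,-0.1,0,0,0,0,0],
  [0,0,0,0,0,0,0],
])

```text
time: 6.6
tool_pos: [667.9, 46.0, 89.8]
tcp_rot: [179.8, 0.0, -0.0]
ft_force: [0.1, -12.4, -0.5]
finger_gap: -0.1
grip_force: 6.0
```

>>> apply_moves([
  [0,-0.1,0,0,0,0,0],
  [0,0,0,0,0,0,0],
])

```text
time: 6.85
tool_pos: [667.9, 46.5, 89.7]
tcp_rot: [179.6, 0.0, -0.1]
ft_force: [-0.6, -21.4, 0.2]
finger_gap: -0.2
grip_force: 9.9
```

>>> apply_moves([
  [0,0.4,0,0,0,0,0],
  [0,0.4,0,0,0,0,0],
  [0,0,-1,0,0,0,0],
  [0,0,-1,0,0,0,0],
  [0,0,-1,0,0,0,0],
  [0,0,-1,0,0,0,0.7],
  [-1,0,-1,0,0,0,0.7],
  [-1,0,-0.5,0,0,0,0.7],
])

```text
time: 7.85
tool_pos: [608.0, 28.2, 257.0]
tcp_rot: [-180.0, -0.2, 0.0]
ft_force: [-0.4, 0.3, -0.3]
finger_gap: 53.9
grip_force: 0.0
```

>>> apply_moves([
  [-1,0,0,0,0,0,0.7],
  [-1,0,0,0,0,0,0.7],
  [-1,0,0,0,0,0,0.7],
  [-1,0,0,0,0,0,0.7],
  [-1,0,0,0,0,0,0.7],
  [-1,0,0,0,0,0,0.7],
  [-0.9,0,0,0,0,0,0.7],
  [0,0,0,0,0,0,0.7],
])

```text
time: 8.85
tool_pos: [400.1, 28.2, 255.2]
tcp_rot: [-180.0, -0.1, 0.1]
ft_force: [1.0, 0.7, -0.9]
finger_gap: 59.5
grip_force: 0.0
```

```bash
cat >> h.py <<'E'
def look():
    W=cam("wrist"); im=snapshot("wrist"); T=cam("top"); t=snapshot("top")
    print(sense()["tool_pos"].round(1))
    ws=[onz(W,p,114) for p in caps_w(im)]; print("wrist",[w.round(0)[:2] for w in ws])
    print("top",[onz(T,p,114).round(0)[:2] for p in caps(t)])
    wp=caps_w(im)
    for p,w in zip(wp,ws):
        for q in caps(t):
            P,e=tri(W,p,T,q)
            if np.hypot(*(onz(T,q,114)-w)[:2])<30: print("tri",P.round(),round(e,1))
    return im,t
def caps_w(im):
    h=hsv(im); a=cv2.dilate(amber(im).astype(np.uint8),np.ones((15,15)))
    n,l,st,ce=cv2.connectedComponentsWithStats(((h[...,1]<60)&(h[...,2]>200)).astype(np.uint8))
    return [ce[i] for i in range(1,n) if 250<st[i,4]<6000 and a[l==i].mean()>.1]
E
python3 - <<'E'
from h import *
im,t=look(); cv2.imwrite("pics/w3.png",im[:,:,::-1]); print(caps_w(im))
E
```

```text
[401.3  28.  255.2]
wrist []
top [array([586., 101.]), array([562., -92.]), array([514., -15.]), array([452.,  76.]), array([430., -67.])]
[]
```

View pics/w3.png

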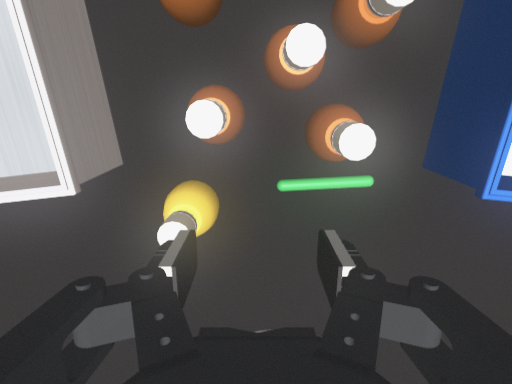

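The wrist view from (401,28) shows flask caps at (206,119), (305,45) and (356,142), with the pen below them.

Run:
```python
from h import *
W=cam("wrist");T=cam("top")
t=cv2.imread("pics/top0.png")[:,:,::-1].copy()
for p,q in(((206,119),(215,231)),((305,45),(251,207.5)),((356,142),(269.5,241))):
    print(onz(W,p,114).round(),onz(T,q,114).round(),[x.round(1) for x in tri(W,p,T,q)])
```

```text
[456.  75. 114.] [451.  76. 114.] [array([452.1,  78. ,  89.8]), np.float64(4.7)]
[518. -14. 114.] [514. -15. 114.] [array([514.7, -13.6, 128.2]), np.float64(4.3)]
[435. -66. 114.] [429. -65. 114.] [array([431.5, -66.3, 110. ]), np.float64(5.8)]
```

>>> apply_moves([
  [0.26,0.78,0,0,0,0,0.7],
  [0.26,0.78,0,0,0,0,0.7],
  [0.26,0.78,0,0,0,0,0.7],
  [0.26,0.78,0,0,0,0,0.7],
  [0,0,1,0,0,0,0.7],
  [0,0,1,0,0,0,0.7],
  [0,0,1,0,0,0,0.7],
  [0,0,0,0,0,0,0.7],
])

```text
time: 9.95
tool_pos: [430.7, -65.2, 162.2]
tcp_rot: [-179.9, 0.3, 0.0]
ft_force: [0.5, -1.2, 0.4]
finger_gap: 60.2
grip_force: 0.0
```

>>> apply_moves([
  [0,0,1,0,0,0,0.7],
  [0,0,1,0,0,0,0.7],
  [0,0,0.33,0,0,0,0.7],
  [0,0,0,0,0,0,0.1],
  [0,0,0,0,0,0,0.1],
  [0,0,0,0,0,0,0.1],
  [0,0,0,0,0,0,0.1],
], grip_force=40)

```text
time: 10.82
tool_pos: [433.3, -66.2, 96.4]
tcp_rot: [179.9, -0.2, 0.0]
ft_force: [0.9, -2.1, 6.5]
finger_gap: 34.2
grip_force: 41.0
```

>>> apply_moves([
  [0,0,-0.3,0,0,0,0.1],
  [0,0,-0.6,0,0,0,0.1],
  [0,0,-1,0,0,0,0.1],
  [0,0,-1,0,0,0,0.1],
  [0,0,-1,0,0,0,0.1],
  [0,0,-0.5,0,0,0,0.1],
  [0,0,0,0,0,0,0.1],
  [0,0,0,0,0,0,0.1],
])

```text
time: 11.82
tool_pos: [431.3, -65.5, 225.4]
tcp_rot: [-180.0, 0.1, 0.0]
ft_force: [-1.2, 0.2, -3.6]
finger_gap: 34.0
grip_force: 40.5
```

>>> apply_moves([
  [0,0,0,0,0,0,0.1],
  [0,0,0,0,0,0,0.1],
])

```text
time: 12.08
tool_pos: [431.6, -65.5, 226.0]
tcp_rot: [-180.0, 0.1, 0.0]
ft_force: [0.3, -0.2, -3.6]
finger_gap: 34.2
grip_force: 40.5
```

>>> apply_moves([
  [0,0,0,0,0,0,0.1],
])

```text
time: 12.2
tool_pos: [431.9, -65.6, 226.5]
tcp_rot: [-180.0, 0.0, 0.0]
ft_force: [-0.6, 0.4, -3.7]
finger_gap: 33.9
grip_force: 40.5
```

>>> apply_moves([
  [0,0,0,0,0,0,0.1],
])

```text
time: 12.32
tool_pos: [432.0, -65.7, 226.8]
tcp_rot: [-180.0, 0.0, 0.0]
ft_force: [1.0, -0.7, -4.4]
finger_gap: 33.9
grip_force: 40.5
```

>>> apply_moves([
  [0,0,0,0,0,0,0.1],
])

```text
time: 12.45
tool_pos: [432.1, -65.7, 226.9]
tcp_rot: [-180.0, 0.0, 0.0]
ft_force: [0.4, 0.3, -4.5]
finger_gap: 34.2
grip_force: 40.5
```

```bash
cat >> h.py <<'E'
def weigh(n=12):
    v=[]
    for i in range(n): snapshot("top"); v.append(sense()["ft_force"][2])
    print(np.round(v,1),"mean %.2f sem %.2f"%(np.mean(v),np.std(v)/n**.5))
E
python3 -c "
from h import *
weigh()"
```

```text
[-3.9 -3.6 -3.3 -4.2 -3.4 -3.3 -4.  -4.5 -3.2 -3.3 -3.8 -3.6] mean -3.67 sem 0.11
```

```bash
cat > w2.py <<'E'
from h import *
import sys
v=[];e=[]
for i in range(int(sys.argv[1])): snapshot("top"); s=sense(); v.append(s["ft_force"]);e.append(s["joint_efforts"])
n=len(v)
print("ft",np.mean(v,0).round(2),"sem",(np.std(v,0)/n**.5).round(2)); print("eff",np.mean(e,0).round(3),np.std(e,0).round(3)); print(s["time"],s["joint_pos"].round(2),s["tool_pos"].round(1))
E
python3 w2.py 16
```

```text
ft [ 0.05  0.2  -3.75] sem [0.06 0.11 0.1 ]
eff [-0.0000e+00 -3.5073e+01 -5.2384e+01 -3.0000e-03  4.0000e-03  0.0000e+00] [0.001 0.001 0.001 0.    0.    0.   ]
13.85 [-15.37 -18.72 109.54   0.    89.18  74.6 ] [432.1 -65.7 226.9]
```

>>> apply_moves([
  [0,0,1,0,0,0,0.1],
  [0,0,1,0,0,0,0.1],
  [0,0,1,0,0,0,0.1],
  [0,0,0.8,0,0,0,0.1],
  [0,0,0.3,0,0,0,0.1],
  [0,0,0.15,0,0,0,0.1],
  [0,0,0.05,0,0,0,0.1],
  [0,0,0,0,0,0,0.1],
])

```text
time: 14.85
tool_pos: [432.7, -65.9, 98.7]
tcp_rot: [180.0, -0.1, 0.0]
ft_force: [-0.0, -0.5, -4.0]
finger_gap: 34.0
grip_force: 40.4
```

>>> apply_moves([
  [0,0,0.03,0,0,0,0.1],
  [0,0,0,0,0,0,0.1],
])

```text
time: 15.1
tool_pos: [432.3, -65.7, 97.3]
tcp_rot: [180.0, -0.0, 0.0]
ft_force: [-0.2, 0.2, -3.6]
finger_gap: 34.4
grip_force: 40.4
```

>>> apply_moves([
  [0,0,0.03,0,0,0,0.1],
  [0,0,0,0,0,0,0.1],
])

```text
time: 15.35
tool_pos: [432.4, -65.8, 96.5]
tcp_rot: [180.0, -0.0, 0.0]
ft_force: [-0.1, -0.9, -0.2]
finger_gap: 34.0
grip_force: 40.8
```

>>> apply_moves([
  [0,0,0.03,0,0,0,0.1],
  [0,0,0,0,0,0,0.1],
])

```text
time: 15.6
tool_pos: [432.9, -66.0, 96.5]
tcp_rot: [180.0, -0.1, 0.0]
ft_force: [-2.6, -0.7, 6.9]
finger_gap: 33.8
grip_force: 41.5
```

>>> apply_moves([
  [0,0,0,0,0,0,0.7],
  [0,0,0,0,0,0,0.7],
  [0,0,-1,0,0,0,0.7],
  [0,0,-1,0,0,0,0.7],
  [0,0,-1,0,0,0,0.7],
  [0,0,-1,0,0,0,0.7],
  [0,0,-0.38,0,0,0,0.7],
  [0,0,0,0,0,0,0.7],
])

```text
time: 16.6
tool_pos: [432.4, -65.8, 226.8]
tcp_rot: [180.0, -0.1, 0.0]
ft_force: [0.1, -0.7, -1.1]
finger_gap: 59.8
grip_force: 0.0
```

```bash
sleep 0; python3 w2.py 8; python3 w2.py 8
```

```text
ft [-0.37 -0.23 -0.4 ] sem [0.13 0.07 0.1 ]
eff [ 5.0000e-03 -3.3850e+01 -5.0751e+01  1.0000e-03  8.0000e-03  0.0000e+00] [0.003 0.422 0.554 0.    0.021 0.   ]
17.0 [-15.37 -18.68 109.61   0.    89.14  74.6 ] [431.8 -65.6 225.9]
ft [-0.31 -0.09  0.19] sem [0.22 0.17 0.18]
eff [-1.0000e-03 -3.3393e+01 -5.0242e+01  0.0000e+00  2.0000e-03  0.0000e+00] [0.001 0.024 0.042 0.    0.002 0.   ]
17.4 [-15.37 -18.71 109.56   0.    89.15  74.6 ] [432.1 -65.7 226.7]
```

>>> apply_moves([
  [0,0,1,0,0,0,0.7],
  [0,0,1,0,0,0,0.7],
  [0,0,1,0,0,0,0.7],
  [0,0,1,0,0,0,0.7],
  [0,0,0.33,0,0,0,0.7],
  [0,0,0,0,0,0,0.1],
  [0,0,0,0,0,0,0.1],
  [0,0,0,0,0,0,0.1],
])

```text
time: 18.4
tool_pos: [432.9, -65.9, 97.8]
tcp_rot: [180.0, -0.1, 0.0]
ft_force: [-0.3, -0.0, 0.4]
finger_gap: 33.6
grip_force: 40.4
```

>>> apply_moves([
  [0,0,0,0,0,0,0.1],
  [0,0,-0.5,0,0,0,0.1],
  [0,0,-1,0,0,0,0.1],
  [0,0,-1,0,0,0,0.1],
  [0,0,-1,0,0,0,0.1],
  [0,0,-1,0,0,0,0.1],
  [0,0,-1,0,0,0,0.1],
  [0,0,-0.3,0,0,0,0.1],
])

```text
time: 19.4
tool_pos: [432.8, -65.8, 273.3]
tcp_rot: [179.9, -0.2, 0.0]
ft_force: [0.4, 0.1, -3.7]
finger_gap: 34.0
grip_force: 40.7
```

>>> apply_moves([
  [0,-0.5,0,0,0,0,0.1],
  [0,-1,0,0,0,0,0.1],
  [0,-1,0,0,0,0,0.1],
  [0,-1,0,0,0,0,0.1],
  [0,-1,0,0,0,0,0.1],
  [0,-1,0,0,0,0,0.1],
  [0,-1,0,0,0,0,0.1],
  [0,-1,0,0,0,0,0.1],
])

```text
time: 20.4
tool_pos: [430.6, 160.9, 268.8]
tcp_rot: [180.0, 0.2, 0.0]
ft_force: [0.1, 0.1, -3.4]
finger_gap: 33.5
grip_force: 40.7
```

>>> apply_moves([
  [0.05,-1,0,0,0,0,0.1],
  [0.05,-1,0,0,0,0,0.1],
  [0.05,-1,0,0,0,0,0.1],
  [0,-0.7,0,0,0,0,0.1],
  [0,0,0,0,0,0,0.1],
  [0,0,0,0,0,0,0.1],
  [0,0,0,0,0,0,0.1],
])

```text
time: 21.28
tool_pos: [436.2, 269.7, 270.3]
tcp_rot: [180.0, 0.0, -0.0]
ft_force: [-1.0, 0.3, -3.0]
finger_gap: 33.6
grip_force: 40.9
```

Run:
```python
from h import *
print(sense()["tool_pos"].round(1),sense()["ft_force"])
W=cam("wrist"); im=snapshot("wrist"); cv2.imwrite("pics/w4.png",im[:,:,::-1]); np.save("W4.npy",np.array(W,dtype=object),allow_pickle=True)
```

```text
[436.2 269.7 270.3] [-1.0083342   0.26455932 -2.96199016]
```

View pics/w4.png

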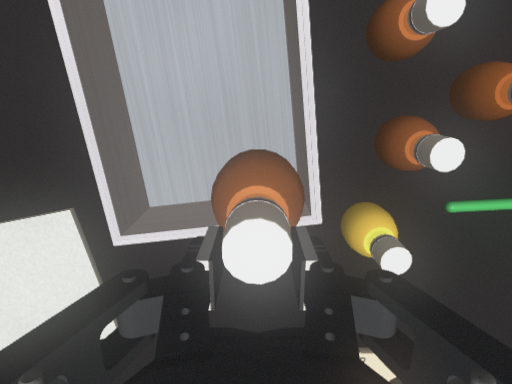

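The near rim corners of the metal bin are at (113,245) and (323,224). The flask hangs over the near-right slot.

Run:
```python
from h import *
W=cam("wrist")
P=[onz(W,p,125) for p in((113,245),(323,224),(308,0),(50,0))]
print(np.round(P)); a,b=P[0][:2],P[1][:2]
ey=(a-b)/np.linalg.norm(a-b); ex=np.array([ey[1],-ey[0]]); print(np.linalg.norm(a-b),np.degrees(np.arctan2(ex[1],ex[0])),(a+b)/2+ex*145)
s=sense();print(ex@(s["tool_pos"][:2]-(a+b)/2-ex*145),ey@(s["tool_pos"][:2]-(a+b)/2-ex*145))
```

```text
[[361. 420. 125.]
 [385. 201. 125.]
 [589. 226. 125.]
 [589. 445. 125.]]
220.88337198906288 6.257822735887382 [516.84434799 326.46523987]
-86.1721549990181 -47.64520788441492
```

>>> apply_moves([
  [0,0,0.7,0,0,0,0.1],
  [0,0,0.8,0,0,0,0.1],
  [0,0,0.8,0,0,0,0.1],
  [0,0,0.8,0,0,0,0.1],
  [0,0,0.7,0,0,0,0.1],
  [0,0,0.5,0,0,0,0.1],
  [0,0,0,0,0,0,0.1],
  [0,0,0,0,0,0,0.1],
])

```text
time: 22.32
tool_pos: [437.0, 270.5, 142.7]
tcp_rot: [-180.0, -0.1, 0.0]
ft_force: [-0.1, 0.6, -4.4]
finger_gap: 33.9
grip_force: 40.8
```

>>> apply_moves([
  [0,0,0.05,0,0,0,0.1],
  [0,0,0.05,0,0,0,0.1],
  [0,0,0,0,0,0,0.1],
])

```text
time: 22.7
tool_pos: [436.4, 270.4, 138.8]
tcp_rot: [-180.0, -0.0, 0.0]
ft_force: [0.3, 0.4, -4.6]
finger_gap: 33.8
grip_force: 40.8
```

>>> apply_moves([
  [0,0,0.04,0,0,0,0.1],
  [0,0,0,0,0,0,0.1],
])

```text
time: 22.95
tool_pos: [436.4, 270.3, 137.4]
tcp_rot: [180.0, 0.0, 0.0]
ft_force: [0.7, 0.2, -4.2]
finger_gap: 33.9
grip_force: 40.8
```

>>> apply_moves([
  [0,0,0.04,0,0,0,0.1],
  [0,0,0,0,0,0,0.1],
])

```text
time: 23.2
tool_pos: [436.3, 270.3, 136.1]
tcp_rot: [180.0, 0.0, 0.0]
ft_force: [0.7, 0.2, -4.0]
finger_gap: 34.1
grip_force: 40.8
```

>>> apply_moves([
  [0,0,0.03,0,0,0,0.1],
  [0,0,0,0,0,0,0.1],
])

```text
time: 23.45
tool_pos: [436.7, 270.3, 135.7]
tcp_rot: [-180.0, -0.0, 0.0]
ft_force: [-1.0, -1.1, -0.7]
finger_gap: 34.0
grip_force: 41.1
```

>>> apply_moves([
  [0,0,0.03,0,0,0,0.1],
  [0,0,0,0,0,0,0.1],
])

```text
time: 23.7
tool_pos: [436.6, 270.4, 134.7]
tcp_rot: [-180.0, -0.0, 0.0]
ft_force: [0.4, -1.1, 0.5]
finger_gap: 34.0
grip_force: 41.2
```

>>> apply_moves([
  [0,0,0.03,0,0,0,0.1],
  [0,0,0,0,0,0,0.1],
])

```text
time: 23.95
tool_pos: [436.5, 270.3, 133.7]
tcp_rot: [-180.0, -0.0, 0.0]
ft_force: [0.7, -1.0, 0.8]
finger_gap: 33.8
grip_force: 41.3
```

>>> apply_moves([
  [0,0,0,0,0,0,0.58],
  [0,0,0,0,0,0,0.58],
  [0,0,-0.5,0,0,0,0.58],
  [0,0,-1,0,0,0,0.58],
  [0,0,-1,0,0,0,0.58],
  [0,0,-1,0,0,0,0.7],
  [0,1,0,0,0,0,0.7],
  [0.1,1,0,0,0,0,0.7],
])

```text
time: 24.95
tool_pos: [439.9, 210.1, 240.6]
tcp_rot: [-180.0, -0.1, 0.1]
ft_force: [0.5, -0.9, -0.5]
finger_gap: 60.0
grip_force: 0.0
```

>>> apply_moves([
  [0.1,1,0,0,0,0,0.7],
  [0.1,1,0,0,0,0,0.7],
  [0.1,1,0,0,0,0,0.7],
  [0.1,1,0,0,0,0,0.7],
  [0.1,0.47,0,0,0,0,0.7],
  [0,0,0,0,0,0,0.7],
  [0,0,0,0,0,0,0.7],
])

```text
time: 25.82
tool_pos: [454.5, 77.0, 238.8]
tcp_rot: [-180.0, -0.0, 0.0]
ft_force: [-0.4, 0.6, -0.5]
finger_gap: 59.8
grip_force: 0.0
```

```bash
cat > top.py <<'E'
from h import *
t=snapshot("top"); T=cam("top"); print([(onz(T,p,114)+[2.5,0,0]).round(0)[:2] for p in caps(t)],sense()["tool_pos"].round(1),sense()["time"])
cv2.imwrite("pics/tlast.png",t[:,:,::-1])
E
python3 top.py
```

```text
[array([588., 101.]), array([564., -92.]), array([517., -15.])] [454.5  77.1 238.7] 25.875
```

>>> apply_moves([
  [0,0,1,0,0,0,0.7],
  [0,0,1,0,0,0,0.7],
  [0,0,1,0,0,0,0.7],
  [0,0,1,0,0,0,0.7],
  [0,0,0.72,0,0,0,0.7],
  [0,0,0,0,0,0,0.1],
  [0,0,0,0,0,0,0.1],
  [0,0,0,0,0,0,0.1],
])

```text
time: 26.88
tool_pos: [454.9, 76.5, 97.7]
tcp_rot: [-180.0, -0.0, 0.0]
ft_force: [-0.4, -0.0, -4.3]
finger_gap: 33.9
grip_force: 40.2
```

>>> apply_moves([
  [0,0,0,0,0,0,0.1],
  [0,0,-0.5,0,0,0,0.1],
  [0,0,-1,0,0,0,0.1],
  [0,0,-1,0,0,0,0.1],
  [0,0,-1,0,0,0,0.1],
  [0,0,-1,0,0,0,0.1],
  [0,0,-1,0,0,0,0.1],
  [0,0,-0.3,0,0,0,0.1],
])

```text
time: 27.88
tool_pos: [455.6, 76.2, 274.3]
tcp_rot: [-180.0, -0.3, 0.0]
ft_force: [1.2, 0.5, -4.8]
finger_gap: 33.7
grip_force: 40.7
```

```bash
python3 w2.py 14
```

```text
ft [-0.01 -0.01 -5.23] sem [0.13 0.11 0.2 ]
eff [ 1.0000e-03 -3.9130e+01 -5.3575e+01  2.0000e-03  3.9000e-02  0.0000e+00] [0.003 0.976 1.15  0.002 0.066 0.   ]
28.575 [  3.14 -15.38 102.3    0.    93.09  93.12] [454.5  76.2 270.9]
```

>>> apply_moves([
  [0.1,-0.5,0,0,0,0,0.1],
  [0.3,-1,0,0,0,0,0.1],
  [0.35,-1,0,0,0,0,0.1],
  [0.35,-1,0,0,0,0,0.1],
  [0.35,-1,0,0,0,0,0.1],
  [0.35,-1,0,0,0,0,0.1],
  [0.35,-1,0,0,0,0,0.1],
  [0.1,-0.33,0,0,0,0,0.1],
])

```text
time: 29.58
tool_pos: [521.9, 283.6, 270.4]
tcp_rot: [-180.0, 0.0, 0.1]
ft_force: [-0.3, -0.4, -4.9]
finger_gap: 33.6
grip_force: 41.0
```

>>> apply_moves([
  [0,0,0,0,0,0,0.1],
  [0,0,0.7,0,0,0,0.1],
  [0,0,0.8,0,0,0,0.1],
  [0,0,0.8,0,0,0,0.1],
  [0,0,0.8,0,0,0,0.1],
  [0,0,0.8,0,0,0,0.1],
  [0,0,0.4,0,0,0,0.1],
  [0,0,0,0,0,0,0.1],
])

```text
time: 30.58
tool_pos: [521.3, 280.4, 141.3]
tcp_rot: [180.0, 0.1, -0.0]
ft_force: [0.2, 1.4, -6.0]
finger_gap: 34.0
grip_force: 40.9
```

>>> apply_moves([
  [0,0,0.05,0,0,0,0.1],
  [0,0,0.05,0,0,0,0.1],
  [0,0,0.0,0,0,0,0.1],
])

```text
time: 30.95
tool_pos: [522.2, 281.3, 139.6]
tcp_rot: [-180.0, -0.0, 0.0]
ft_force: [-1.0, -0.2, -5.7]
finger_gap: 33.8
grip_force: 40.9
```

>>> apply_moves([
  [0,0,0.05,0,0,0,0.1],
  [0,0,0.0,0,0,0,0.1],
])

```text
time: 31.2
tool_pos: [521.8, 281.1, 137.3]
tcp_rot: [180.0, 0.0, 0.0]
ft_force: [-0.2, 0.8, -5.2]
finger_gap: 34.1
grip_force: 40.9
```

>>> apply_moves([
  [0,0,0.05,0,0,0,0.1],
  [0,0,0.05,0,0,0,0.1],
  [0,0,0.0,0,0,0,0.1],
])

```text
time: 31.58
tool_pos: [521.8, 281.1, 134.2]
tcp_rot: [180.0, 0.0, 0.0]
ft_force: [0.5, 1.4, -5.1]
finger_gap: 33.6
grip_force: 40.9
```

>>> apply_moves([
  [0,0,0.05,0,0,0,0.1],
  [0,0,0.05,0,0,0,0.1],
  [0,0,0.0,0,0,0,0.1],
])

```text
time: 31.95
tool_pos: [522.0, 281.2, 131.6]
tcp_rot: [-180.0, -0.0, 0.0]
ft_force: [0.6, 0.9, -3.0]
finger_gap: 34.0
grip_force: 41.2
```

>>> apply_moves([
  [0,0,0.05,0,0,0,0.1],
  [0,0,0.0,0,0,0,0.1],
])

```text
time: 32.2
tool_pos: [522.1, 281.3, 130.2]
tcp_rot: [-180.0, -0.0, 0.0]
ft_force: [0.5, 0.0, -2.4]
finger_gap: 33.7
grip_force: 41.3
```

>>> apply_moves([
  [0,0,0.04,0,0,0,0.1],
  [0,0,0.0,0,0,0,0.1],
])

```text
time: 32.45
tool_pos: [522.1, 281.3, 129.0]
tcp_rot: [-180.0, -0.0, 0.0]
ft_force: [-0.7, 1.2, -1.2]
finger_gap: 33.6
grip_force: 41.4
```

>>> apply_moves([
  [0,0,0.04,0,0,0,0.1],
  [0,0,0.0,0,0,0,0.1],
])

```text
time: 32.7
tool_pos: [522.0, 281.3, 127.7]
tcp_rot: [-180.0, -0.0, 0.0]
ft_force: [-1.2, 1.6, 0.0]
finger_gap: 34.0
grip_force: 41.5
```

>>> apply_moves([
  [0,0,0.02,0,0,0,0.1],
  [0,0,0.0,0,0,0,0.1],
])

```text
time: 32.95
tool_pos: [522.0, 281.3, 127.2]
tcp_rot: [-180.0, -0.0, 0.0]
ft_force: [0.6, 1.4, 0.2]
finger_gap: 33.9
grip_force: 41.5
```

>>> apply_moves([
  [0,0,0,0,0,0,0.58],
  [0,0,0,0,0,0,0.58],
  [0,0,-0.5,0,0,0,0.58],
  [0,0,-1,0,0,0,0.58],
  [0,0,-1,0,0,0,0.58],
  [0,0,-1,0,0,0,0.7],
  [0,0,-0.25,0,0,0,0.7],
  [0,0,0,0,0,0,0.7],
])

```text
time: 33.95
tool_pos: [522.2, 281.2, 240.0]
tcp_rot: [-180.0, -0.1, 0.0]
ft_force: [0.8, -0.7, -0.2]
finger_gap: 59.8
grip_force: 0.0
```

```bash
python3 top.py
```

```text
[array([588., 101.]), array([565., -93.]), array([510., -48.])] [521.6 281.  238.7] 34.0
```

>>> apply_moves([
  [0.36,1,0,0,0,0,0.7],
  [0.37,1,0,0,0,0,0.7],
  [0.37,1,0,0,0,0,0.7],
  [0.37,1,0,0,0,0,0.7],
  [0.37,1,0,0,0,0,0.7],
  [0.36,1,0,0,0,0,0.7],
  [0,0,0,0,0,0,0.7],
  [0,0,0,0,0,0,0.7],
])

```text
time: 35.0
tool_pos: [587.2, 101.4, 238.1]
tcp_rot: [-180.0, 0.1, 0.0]
ft_force: [0.1, 0.8, 0.2]
finger_gap: 59.4
grip_force: 0.0
```

Flask 3 was knocked to about (510,-48). I'll carry on with flask 1.

>>> apply_moves([
  [0,0,1,0,0,0,0.7],
  [0,0,1,0,0,0,0.7],
  [0,0,1,0,0,0,0.7],
  [0,0,1,0,0,0,0.7],
  [0,0,0.72,0,0,0,0.7],
  [0,0,0,0,0,0,0.1],
  [0,0,0,0,0,0,0.1],
  [0,0,0,0,0,0,0.1],
])

```text
time: 36.0
tool_pos: [588.7, 101.6, 99.2]
tcp_rot: [-180.0, -0.1, 0.0]
ft_force: [-0.5, -0.0, -2.6]
finger_gap: 34.0
grip_force: 39.9
```

>>> apply_moves([
  [0,0,0,0,0,0,0.1],
  [0,0,-0.5,0,0,0,0.1],
  [0,0,-1,0,0,0,0.1],
  [0,0,-1,0,0,0,0.1],
  [0,0,-1,0,0,0,0.1],
  [0,0,-1,0,0,0,0.1],
  [0,0,-1,0,0,0,0.1],
  [0,0,-0.3,0,0,0,0.1],
])

```text
time: 37.0
tool_pos: [589.3, 101.2, 275.8]
tcp_rot: [-180.0, -0.3, 0.0]
ft_force: [0.4, -0.8, -2.1]
finger_gap: 33.8
grip_force: 40.1
```

```bash
python3 w2.py 14
```

```text
ft [-0.15 -0.05 -2.11] sem [0.15 0.08 0.1 ]
eff [-2.0000e-03 -5.7558e+01 -5.1869e+01 -0.0000e+00  2.9000e-02  0.0000e+00] [1.800e-02 1.337e+00 1.151e+00 1.000e-03 8.400e-02 0.000e+00]
37.7 [ 4.84  6.11 81.88  0.   92.03 94.82] [587.9 101.2 271.7]
```

>>> apply_moves([
  [0,0.5,0,0,0,0,0.1],
  [0.05,1,0,0,0,0,0.1],
  [0.05,1,0,0,0,0,0.1],
  [0.05,1,0,0,0,0,0.1],
  [0.05,1,0,0,0,0,0.1],
  [0.05,1,0,0,0,0,0.1],
  [0.05,1,0,0,0,0,0.1],
  [0.05,1,0,0,0,0,0.1],
])

```text
time: 38.7
tool_pos: [598.2, -125.9, 272.0]
tcp_rot: [180.0, -0.0, -0.0]
ft_force: [-0.1, 0.2, -2.7]
finger_gap: 34.0
grip_force: 40.1
```

>>> apply_moves([
  [0.05,1,0,0,0,0,0.1],
  [0.05,1,0,0,0,0,0.1],
  [0.05,1,0,0,0,0,0.1],
  [0.05,1,0,0,0,0,0.1],
  [0.02,0.8,0,0,0,0,0.1],
  [0,0.27,0,0,0,0,0.1],
  [0,0,0,0,0,0,0.1],
  [0,0,0,0,0,0,0.1],
])

```text
time: 39.7
tool_pos: [605.4, -275.0, 272.0]
tcp_rot: [-180.0, -0.0, 0.1]
ft_force: [-0.3, 0.3, -2.1]
finger_gap: 34.2
grip_force: 40.2
```

```bash
python3 - <<'E'
from h import *
print(sense()["tool_pos"].round(1))
im=snapshot("wrist"); cv2.imwrite("pics/w5.png",im[:,:,::-1])
E
python3 top.py
```

```text
[ 605.4 -275.   272. ]
[array([565., -93.]), array([510., -48.])] [ 605.5 -274.9  272.1] 39.8
```

View pics/w5.png

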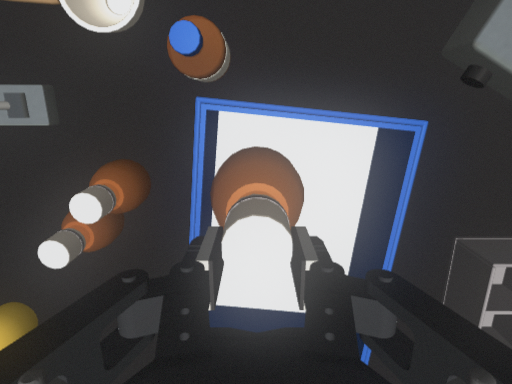

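The far rim corners of the blue bin are at (197,98) and (427,122). The held flask is near the far-left slot.

Run:
```python
from h import *
W=cam("wrist"); a,b=[onz(W,p,125)[:2] for p in((197,98),(427,122))]
ey=(a-b)/np.linalg.norm(a-b); ex=np.array([ey[1],-ey[0]]); c=(a+b)/2-ex*145
print(a,b,np.linalg.norm(a-b),np.degrees(np.arctan2(ex[1],ex[0])),c)
d=sense()["tool_pos"][:2]-c; print(ex@d,ey@d)
```

```text
[ 678.27689845 -219.89560478] [ 657.16133587 -435.69047239] 216.8254871375493 -5.5886102373514275 [ 523.40833425 -313.67220522]
77.90751190978717 46.61213446390245
```

>>> apply_moves([
  [0,0,0.7,0,0,0,0.1],
  [0,0,0.8,0,0,0,0.1],
  [0,0,0,0,0,0,0.1],
])

```text
time: 40.17
tool_pos: [603.4, -274.5, 222.4]
tcp_rot: [-179.8, 0.3, 0.1]
ft_force: [-0.2, 0.2, -2.3]
finger_gap: 34.1
grip_force: 40.2
```

>>> apply_moves([
  [0,0,0.8,0,0,0,0.1],
  [0,0,0.8,0,0,0,0.1],
  [0,0,0.8,0,0,0,0.1],
  [0,0,0.4,0,0,0,0.1],
  [0,0,0.05,0,0,0,0.1],
  [0,0,0,0,0,0,0.1],
  [0,0,0,0,0,0,0.1],
])

```text
time: 41.05
tool_pos: [606.0, -276.3, 142.9]
tcp_rot: [179.9, -0.1, 0.0]
ft_force: [-0.4, 0.4, -2.2]
finger_gap: 33.9
grip_force: 40.3
```

>>> apply_moves([
  [0,0,0.05,0,0,0,0.1],
  [0,0,0,0,0,0,0.1],
])

```text
time: 41.3
tool_pos: [605.3, -276.0, 140.0]
tcp_rot: [180.0, -0.0, 0.0]
ft_force: [-1.0, 0.6, -1.7]
finger_gap: 34.0
grip_force: 40.3
```

>>> apply_moves([
  [0,0,0.04,0,0,0,0.1],
  [0,0,0,0,0,0,0.1],
])

```text
time: 41.55
tool_pos: [605.1, -275.8, 138.5]
tcp_rot: [-180.0, 0.0, 0.0]
ft_force: [-0.7, 0.2, -1.3]
finger_gap: 34.0
grip_force: 40.3
```

>>> apply_moves([
  [0,0,0.03,0,0,0,0.1],
  [0,0,0,0,0,0,0.1],
])

```text
time: 41.8
tool_pos: [605.2, -275.9, 137.6]
tcp_rot: [-180.0, 0.0, 0.0]
ft_force: [-0.4, -0.1, -1.8]
finger_gap: 34.2
grip_force: 40.3
```

>>> apply_moves([
  [0,0,0.02,0,0,0,0.1],
  [0,0,0,0,0,0,0.1],
])

```text
time: 42.05
tool_pos: [605.2, -275.9, 137.1]
tcp_rot: [-180.0, 0.0, 0.0]
ft_force: [-0.9, 0.3, -1.7]
finger_gap: 34.1
grip_force: 40.3
```

>>> apply_moves([
  [0,0,0.02,0,0,0,0.1],
  [0,0,0,0,0,0,0.1],
])

```text
time: 42.3
tool_pos: [605.2, -275.9, 136.5]
tcp_rot: [-180.0, 0.0, 0.0]
ft_force: [-0.6, 0.1, -2.7]
finger_gap: 33.6
grip_force: 40.3
```

>>> apply_moves([
  [0,0,0.02,0,0,0,0.1],
  [0,0,0,0,0,0,0.1],
])

```text
time: 42.55
tool_pos: [605.2, -275.9, 135.9]
tcp_rot: [-180.0, 0.0, 0.0]
ft_force: [0.0, 0.2, -2.2]
finger_gap: 34.1
grip_force: 40.3
```

>>> apply_moves([
  [0,0,0.02,0,0,0,0.1],
  [0,0,0,0,0,0,0.1],
])

```text
time: 42.8
tool_pos: [605.3, -275.9, 135.4]
tcp_rot: [-180.0, -0.0, 0.0]
ft_force: [-0.5, -0.6, -2.1]
finger_gap: 33.7
grip_force: 40.2
```

>>> apply_moves([
  [0,0,0.02,0,0,0,0.1],
  [0,0,0,0,0,0,0.1],
])

```text
time: 43.05
tool_pos: [605.5, -276.0, 135.2]
tcp_rot: [180.0, -0.0, 0.0]
ft_force: [0.5, 0.4, 0.8]
finger_gap: 33.8
grip_force: 40.5
```

>>> apply_moves([
  [0,0,0.02,0,0,0,0.1],
  [0,0,0,0,0,0,0.1],
])

```text
time: 43.3
tool_pos: [605.5, -276.0, 134.5]
tcp_rot: [180.0, -0.0, 0.0]
ft_force: [-0.1, -0.5, 1.8]
finger_gap: 34.0
grip_force: 40.5
```

>>> apply_moves([
  [0,0,0,0,0,0,0.58],
  [0,0,0,0,0,0,0.58],
  [0,0,-0.5,0,0,0,0.58],
  [0,0,-1,0,0,0,0.58],
  [0,0,-1,0,0,0,0.58],
  [0,0,-1,0,0,0,0.7],
  [-0.2,-1,0,0,0,0,0.7],
  [-0.2,-1,0,0,0,0,0.7],
])

```text
time: 44.3
tool_pos: [593.5, -215.8, 241.3]
tcp_rot: [179.9, -0.1, -0.0]
ft_force: [-0.4, 1.0, 0.1]
finger_gap: 59.7
grip_force: 0.0
```

>>> apply_moves([
  [-0.22,-1,0,0,0,0,0.7],
  [-0.22,-1,0,0,0,0,0.7],
  [-0.22,-1,0,0,0,0,0.7],
  [-0.22,-1,0,0,0,0,0.7],
  [-0.04,-0.1,0,0,0,0,0.7],
  [0,0,0,0,0,0,0.7],
  [0,0,0,0,0,0,0.7],
])

```text
time: 45.18
tool_pos: [565.8, -93.9, 239.5]
tcp_rot: [180.0, -0.0, -0.0]
ft_force: [-0.3, -1.0, 0.3]
finger_gap: 59.7
grip_force: 0.0
```

Run:
```python
from h import *
print(sense()["tool_pos"].round(1))
im=snapshot("wrist"); t=snapshot("top"); cv2.imwrite("pics/w6.png",np.hstack([im[100:384,50:450,::-1],cv2.resize(t[140:282,140:340,::-1],(400,284))]))
```

```text
[565.8 -93.9 239.5]
```

View pics/w6.png

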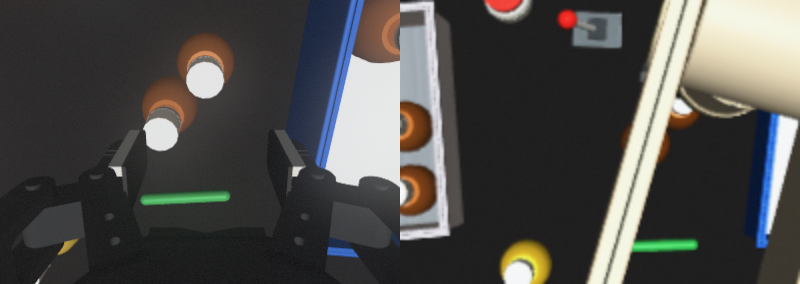

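The wrist view shows two adjacent flasks with caps at px (255,180) and (212,233). The top view shows the lever leaning left, which is open, and two flasks standing in the metal bin.

Run:
```python
from h import *
W=cam("wrist")
for p in((255,180),(212,233)): print(onz(W,p,114).round())
```

```text
[566. -93. 114.]
[513. -51. 114.]
```

>>> apply_moves([
  [0,0,1,0,0,0,0.7],
  [0,0,1,0,0,0,0.7],
  [0,0,1,0,0,0,0.7],
  [0,0,1,0,0,0,0.7],
  [0,0,0.72,0,0,0,0.7],
  [0,0,0,0,0,0,0.1],
  [0,0,0,0,0,0,0.1],
  [0,0,0,0,0,0,0.1],
])

```text
time: 46.28
tool_pos: [566.3, -93.2, 98.8]
tcp_rot: [180.0, -0.1, 0.0]
ft_force: [0.3, -0.2, -2.3]
finger_gap: 33.5
grip_force: 40.0
```

>>> apply_moves([
  [0,0,0,0,0,0,0.1],
  [0,0,-0.5,0,0,0,0.1],
  [0,0,-1,0,0,0,0.1],
  [0,0,-1,0,0,0,0.1],
  [0,0,-1,0,0,0,0.1],
  [0,0,-1,0,0,0,0.1],
  [0,0,-1,0,0,0,0.1],
  [0,0,-0.3,0,0,0,0.1],
])

```text
time: 47.28
tool_pos: [566.8, -93.2, 275.4]
tcp_rot: [179.9, -0.3, 0.0]
ft_force: [0.4, -0.8, -1.7]
finger_gap: 34.1
grip_force: 40.3
```

```bash
python3 w2.py 14
```

```text
ft [-0.05 -0.11 -2.44] sem [0.15 0.14 0.12]
eff [ 6.0000e-03 -5.4472e+01 -5.2158e+01  3.0000e-03  3.3000e-02 -0.0000e+00] [0.015 1.271 1.148 0.005 0.078 0.   ]
47.975 [-14.45   2.46  85.73  -0.    91.82  75.52] [565.5 -92.9 271.4]
```

>>> apply_moves([
  [-0.1,0.5,0,0,0,0,0.1],
  [-0.3,1,0,0,0,0,0.1],
  [-0.3,1,0,0,0,0,0.1],
  [-0.3,1,0,0,0,0,0.1],
  [-0.3,1,0,0,0,0,0.1],
  [-0.28,1,0,0,0,0,0.1],
  [0,0.3,0,0,0,0,0.1],
  [0,0,0,0,0,0,0.1],
])

```text
time: 48.98
tool_pos: [518.0, -267.7, 271.5]
tcp_rot: [-180.0, 0.0, -0.1]
ft_force: [-0.2, 0.6, -2.0]
finger_gap: 34.1
grip_force: 40.4
```

>>> apply_moves([
  [0,0,0.7,0,0,0,0.1],
  [0,0,0.8,0,0,0,0.1],
  [0,0,0.8,0,0,0,0.1],
  [0,0,0.8,0,0,0,0.1],
  [0,0,0.8,0,0,0,0.1],
  [0,0,0.4,0,0,0,0.1],
  [0,0,0.1,0,0,0,0.1],
  [0,0,0,0,0,0,0.1],
])

```text
time: 49.98
tool_pos: [518.8, -267.0, 140.4]
tcp_rot: [180.0, -0.1, 0.0]
ft_force: [-0.4, -0.4, -2.0]
finger_gap: 34.0
grip_force: 40.4
```

>>> apply_moves([
  [0,0,0.04,0,0,0,0.1],
  [0,0,0,0,0,0,0.1],
])

```text
time: 50.22
tool_pos: [518.6, -267.2, 139.1]
tcp_rot: [180.0, -0.1, 0.0]
ft_force: [-0.6, -0.6, -2.9]
finger_gap: 34.3
grip_force: 40.4
```

>>> apply_moves([
  [0,0,0.04,0,0,0,0.1],
  [0,0,0.04,0,0,0,0.1],
  [0,0,0,0,0,0,0.1],
])

```text
time: 50.6
tool_pos: [518.1, -266.9, 135.8]
tcp_rot: [-180.0, 0.0, 0.0]
ft_force: [0.5, -0.5, -3.1]
finger_gap: 33.9
grip_force: 40.4
```

>>> apply_moves([
  [0,0,0.03,0,0,0,0.1],
  [0,0,0,0,0,0,0.1],
])

```text
time: 50.85
tool_pos: [518.3, -267.0, 135.1]
tcp_rot: [180.0, -0.0, 0.0]
ft_force: [0.5, -0.1, -2.1]
finger_gap: 34.2
grip_force: 40.5
```

>>> apply_moves([
  [0,0,0.03,0,0,0,0.1],
  [0,0,0,0,0,0,0.1],
])

```text
time: 51.1
tool_pos: [518.3, -267.0, 134.3]
tcp_rot: [180.0, -0.0, 0.0]
ft_force: [0.2, 0.1, -1.1]
finger_gap: 34.2
grip_force: 40.5
```

>>> apply_moves([
  [0,0,0.03,0,0,0,0.1],
  [0,0,0,0,0,0,0.1],
])

```text
time: 51.35
tool_pos: [518.3, -267.0, 133.4]
tcp_rot: [180.0, -0.0, 0.0]
ft_force: [-0.0, -0.0, -0.4]
finger_gap: 33.8
grip_force: 40.6
```

>>> apply_moves([
  [0,0,0.03,0,0,0,0.1],
  [0,0,0,0,0,0,0.1],
])

```text
time: 51.6
tool_pos: [518.3, -267.0, 132.5]
tcp_rot: [180.0, -0.0, 0.0]
ft_force: [-0.4, 0.0, -0.3]
finger_gap: 33.9
grip_force: 40.7
```

>>> apply_moves([
  [0,0,0,0,0,0,0.58],
  [0,0,0,0,0,0,0.58],
  [0,0,-0.5,0,0,0,0.58],
  [0,0,-1,0,0,0,0.58],
  [0,0,-1,0,0,0,0.58],
  [0,0,-1,0,0,0,0.7],
  [0,0,0,0,0,0,0.7],
  [0,0,0,0,0,0,0.7],
])

```text
time: 52.6
tool_pos: [518.2, -266.9, 237.4]
tcp_rot: [180.0, -0.0, 0.0]
ft_force: [-0.5, -0.3, -0.9]
finger_gap: 59.6
grip_force: 0.0
```

```bash
python3 top.py
```

```text
[array([510., -48.])] [ 517.8 -266.7  236.5] 52.65
```

>>> apply_moves([
  [-0.03,-0.9,0,0,0,0,0.7],
  [-0.03,-1,0,0,0,0,0.7],
  [-0.03,-1,0,0,0,0,0.7],
  [-0.03,-1,0,0,0,0,0.7],
  [-0.03,-1,0,0,0,0,0.7],
  [-0.03,-1,0,0,0,0,0.7],
  [-0.03,-1,0,0,0,0,0.7],
  [-0.02,-0.37,0,0,0,0,0.7],
])

```text
time: 53.65
tool_pos: [510.5, -47.4, 236.1]
tcp_rot: [-180.0, 0.1, 0.1]
ft_force: [0.4, 0.6, -0.3]
finger_gap: 60.1
grip_force: 0.0
```

>>> apply_moves([
  [0,0,0,0,0,0,0.7],
  [0,0,1,0,0,0,0.7],
  [0,0,1,0,0,0,0.7],
  [0,0,1,0,0,0,0.7],
  [0,0,1,0,0,0,0.7],
  [0,0,0.65,0,0,0,0.7],
  [0,0,0,0,0,0,0.1],
  [0,0,0,0,0,0,0.1],
])

```text
time: 54.65
tool_pos: [511.6, -49.6, 98.6]
tcp_rot: [180.0, -0.0, -0.0]
ft_force: [-0.4, 0.1, -0.9]
finger_gap: 33.8
grip_force: 39.9
```

>>> apply_moves([
  [0,0,0,0,0,0,0.1],
  [0,0,0,0,0,0,0.1],
])

```text
time: 54.9
tool_pos: [511.8, -49.0, 98.7]
tcp_rot: [180.0, -0.1, 0.0]
ft_force: [-0.8, 0.2, -1.9]
finger_gap: 34.0
grip_force: 39.9
```

>>> apply_moves([
  [0,0,-0.5,0,0,0,0.1],
  [0,0,-1,0,0,0,0.1],
  [0,0,-1,0,0,0,0.1],
  [0,0,-1,0,0,0,0.1],
  [0,0,-1,0,0,0,0.1],
  [0,0,-1,0,0,0,0.1],
  [0,0,-0.3,0,0,0,0.1],
])

```text
time: 55.78
tool_pos: [512.5, -49.0, 275.5]
tcp_rot: [179.9, -0.3, 0.0]
ft_force: [0.8, -0.0, -2.3]
finger_gap: 34.0
grip_force: 40.0
```

```bash
python3 w2.py 20
```

```text
ft [-0.03  0.05 -1.58] sem [0.14 0.1  0.1 ]
eff [ 5.0000e-03 -4.5136e+01 -5.1498e+01  2.0000e-03  2.5000e-02 -0.0000e+00] [0.011 0.89  0.905 0.003 0.074 0.   ]
56.775 [-11.18  -6.89  94.79  -0.    92.09  78.8 ] [511.3 -48.9 272. ]
```

>>> apply_moves([
  [-0.1,0.5,0,0,0,0,0.1],
  [-0.36,1,0,0,0,0,0.1],
  [-0.36,1,0,0,0,0,0.1],
  [-0.36,1,0,0,0,0,0.1],
  [-0.36,1,0,0,0,0,0.1],
  [-0.36,1,0,0,0,0,0.1],
  [-0.36,1,0,0,0,0,0.1],
  [-0.18,0.5,0,0,0,0,0.1],
])

```text
time: 57.78
tool_pos: [437.1, -260.8, 271.9]
tcp_rot: [180.0, 0.0, -0.1]
ft_force: [0.2, -0.0, -1.0]
finger_gap: 33.7
grip_force: 40.1
```

>>> apply_moves([
  [0,0,0,0,0,0,0.1],
  [0,0,0.7,0,0,0,0.1],
  [0,0,0.8,0,0,0,0.1],
  [0,0,0.8,0,0,0,0.1],
  [0,0,0.8,0,0,0,0.1],
  [0,0,0.8,0,0,0,0.1],
  [0,0,0.5,0,0,0,0.1],
  [0,0,0,0,0,0,0.1],
])

```text
time: 58.78
tool_pos: [437.7, -257.8, 138.8]
tcp_rot: [-179.9, 0.1, 0.1]
ft_force: [0.1, -0.7, -0.9]
finger_gap: 34.1
grip_force: 40.1
```

>>> apply_moves([
  [0,0,0.05,0,0,0,0.1],
  [0,0,0.05,0,0,0,0.1],
  [0,0,0,0,0,0,0.1],
])

```text
time: 59.15
tool_pos: [438.4, -259.1, 137.4]
tcp_rot: [180.0, -0.0, 0.0]
ft_force: [0.3, 0.1, -1.2]
finger_gap: 33.7
grip_force: 40.1
```

>>> apply_moves([
  [0,0,0.04,0,0,0,0.1],
  [0,0,0,0,0,0,0.1],
])

```text
time: 59.4
tool_pos: [438.1, -258.9, 135.7]
tcp_rot: [-180.0, 0.0, 0.0]
ft_force: [-0.7, 0.1, -1.0]
finger_gap: 34.2
grip_force: 40.1
```

>>> apply_moves([
  [0,0,0.04,0,0,0,0.1],
  [0,0,0.03,0,0,0,0.1],
  [0,0,0,0,0,0,0.1],
])

```text
time: 59.78
tool_pos: [438.1, -258.8, 133.4]
tcp_rot: [-180.0, 0.0, 0.0]
ft_force: [0.7, 0.2, -1.4]
finger_gap: 34.0
grip_force: 40.1
```

```bash
python3 w2.py 5|grep -v eff
```

```text
ft [-0.35 -0.1  -1.57] sem [0.17 0.05 0.12]
60.025 [-36.35  -3.1  105.8   -0.    77.3   53.63] [ 438.2 -258.9  133.6]
```

>>> apply_moves([
  [0,0,0.03,0,0,0,0.1],
  [0,0,0.02,0,0,0,0.1],
  [0,0,0,0,0,0,0.1],
])

```text
time: 60.4
tool_pos: [438.2, -258.9, 132.2]
tcp_rot: [180.0, -0.0, 0.0]
ft_force: [-0.6, 0.8, -0.4]
finger_gap: 33.8
grip_force: 40.2
```

```bash
python3 w2.py 5|grep -v eff
```

```text
ft [-0.01 -0.23 -0.22] sem [0.14 0.2  0.14]
60.65 [-36.35  -3.02 105.88   0.    77.13  53.63] [ 438.2 -258.9  132.2]
```

>>> apply_moves([
  [0,0,0.02,0,0,0,0.1],
  [0,0,0,0,0,0,0.58],
  [0,0,0,0,0,0,0.58],
  [0,0,-0.5,0,0,0,0.58],
  [0,0,-1,0,0,0,0.58],
  [0,0,-1,0,0,0,0.58],
  [0,0,-1,0,0,0,0.58],
  [0,0,0,0,0,0,0.2],
])

```text
time: 61.65
tool_pos: [439.8, -260.1, 240.9]
tcp_rot: [179.8, -0.3, 0.0]
ft_force: [0.6, -1.0, 0.5]
finger_gap: 32.5
grip_force: 0.0
```

>>> apply_moves([
  [0.64,-0.99,0,0,0,0,0],
  [0.64,-0.99,0,0,0,0,0],
  [0.64,-0.99,0,0,0,0,0],
  [0.64,-0.99,0,0,0,0,0],
  [0.64,-0.99,0,0,0,0,0],
  [0.64,-0.99,0,0,0,0,0],
  [0.64,-0.99,0,0,0,0,0],
  [0.64,-0.99,0,0,0,0,0],
])

```text
time: 62.65
tool_pos: [591.8, -20.1, 235.8]
tcp_rot: [-180.0, 0.1, 0.0]
ft_force: [-0.5, -0.0, 0.8]
finger_gap: 0.2
grip_force: 0.0
```

>>> apply_moves([
  [0.64,-0.99,0,0,0,0,0],
  [0.64,-0.99,0,0,0,0,0],
  [0.64,-0.99,0,0,0,0,0],
  [0.62,-0.98,0,0,0,0,0],
  [0,0,0,0,0,0,0],
  [0,0,0,0,0,0,0],
])

```text
time: 63.4
tool_pos: [667.3, 96.9, 235.8]
tcp_rot: [180.0, 0.1, 0.0]
ft_force: [0.8, -0.1, 0.1]
finger_gap: 0.1
grip_force: 0.0
```

Run:
```python
from h import *
print(sense()["tool_pos"].round(1))
im=snapshot("wrist"); t=snapshot("top");cv2.imwrite("pics/w7.png",np.hstack([im[:,:,::-1][:,0:400],t[90:282,60:260,::-1].repeat(2,0).repeat(2,1)]))
```

```text
[667.3  96.9 235.8]
```

View pics/w7.png

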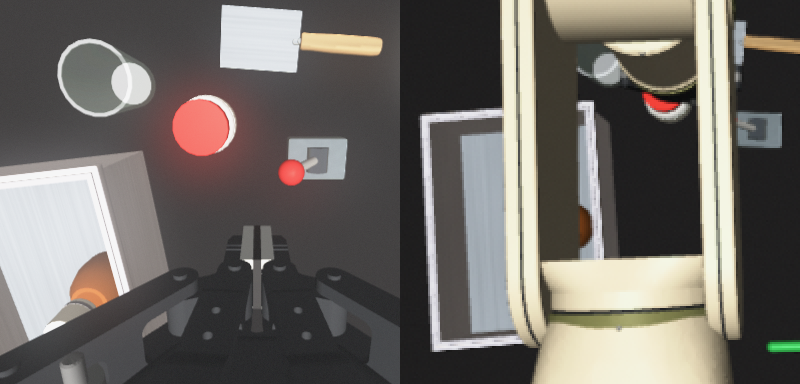

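The ball is at (291,172) and the jar's red cap is at (200,127).

Run:
```python
from h import *
W=cam("wrist")
print(onz(W,(291,172),92).round(),onz(W,(200,127),75).round(),onz(W,(229,127),75).round(), onz(W,(200,156),75).round())
```

```text
[671.  62.  92.] [713. 152.  75.] [713. 123.  75.] [684. 154.  75.]
```

>>> apply_moves([
  [0,0,1,0,0,0,0],
  [0,0,1,0,0,0,0],
  [0,0,1,0,0,0,0],
  [0,0,1,0,0,0,0],
  [0,0,0.75,0,0,0,0],
  [0,0,0,0,0,0,0],
])

```text
time: 64.25
tool_pos: [666.0, 96.6, 91.6]
tcp_rot: [180.0, 0.2, -0.0]
ft_force: [-0.3, -0.0, 0.0]
finger_gap: 0.4
grip_force: 0.0
```

>>> apply_moves([
  [0,0.35,0,0,0,0,0],
  [0,0.4,0,0,0,0,0],
  [0,0.4,0,0,0,0,0],
  [0,0.4,0,0,0,0,0],
  [0,0.4,0,0,0,0,0],
  [0,0.4,0,0,0,0,0],
  [0,0.25,0,0,0,0,0],
  [0,0,0,0,0,0,0],
])

```text
time: 65.25
tool_pos: [670.6, 15.4, 105.2]
tcp_rot: [179.8, -0.5, -0.1]
ft_force: [-27.0, -8.4, 51.3]
finger_gap: 0.4
grip_force: 25.9
```

>>> apply_moves([
  [0,0.1,0,0,0,0,0],
  [0,0.05,0,0,0,0,0],
  [0,0,0,0,0,0,0],
])

```text
time: 65.62
tool_pos: [670.5, 10.7, 104.5]
tcp_rot: [179.7, -0.4, -0.1]
ft_force: [-25.2, -8.5, 48.0]
finger_gap: 0.0
grip_force: 23.8
```

>>> apply_moves([
  [0,0.1,0,0,0,0,0],
  [0,0,0,0,0,0,0],
])

```text
time: 65.88
tool_pos: [670.4, 7.4, 103.8]
tcp_rot: [179.7, -0.4, -0.1]
ft_force: [-23.4, -11.0, 43.6]
finger_gap: 0.1
grip_force: 21.9
```

>>> apply_moves([
  [0,0,-1,0,0,0,0],
  [0,0,-1,0,0,0,0],
  [0,0,-1,0,0,0,0],
  [0,0,-1,0,0,0,0],
  [0,0,0,0,0,0,0],
  [0,0,0,0,0,0,0],
])

```text
time: 66.62
tool_pos: [667.8, 11.2, 214.0]
tcp_rot: [180.0, -0.0, -0.0]
ft_force: [-1.0, 0.3, -1.5]
finger_gap: -0.2
grip_force: 0.0
```

Run:
```python
from h import *
print(sense()["tool_pos"].round(1),sense()["ft_force"])
im=snapshot("wrist");s=snapshot("scene");W=cam("wrist")
cv2.imwrite("pics/w8.png",np.hstack([im[:324,100:450,::-1],cv2.resize(s[150:280,200:380],(449,324))[:,:,::-1]]))
```

```text
[667.8  11.2 214. ] [-1.0317022   0.3015992  -1.51142991]
```

View pics/w8.png

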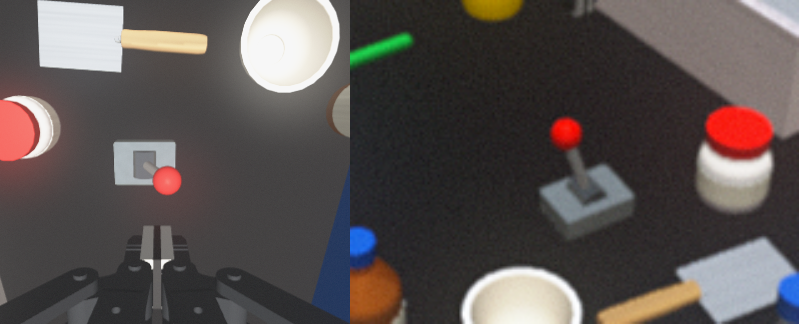

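The lever moved about half-way or more, with the ball now at wrist px (267,181). The finger then rode over the ball. I'll measure again and push lower and better centred.

Run:
```python
from h import *
W=cam("wrist")
for z in(92,96,100): print(onz(W,(267,181),z).round())
print(onz(W,(245,163),25).round())
t=snapshot("top");s=snapshot("scene");T,S=cam("top"),cam("scene")
q=[b for b in blobs(red(s),20,600)]; print(q)
for b in q: print([x.round(1) for x in tri(W,(267,181),S,b)])
```

```text
[667.   2.  92.]
[668.   2.  96.]
[670.   2. 100.]
[671.  24.  25.]
[array([355.38483146, 201.45505618]), array([286.15053763, 202.3655914 ])]
[array([742.9,  42.6, 174.7]), np.float64(128.6)]
[array([670.8,   2.5, 102.9]), np.float64(1.4)]
```

>>> apply_moves([
  [0.08,-0.95,0,0,0,0,0],
  [0,0,0,0,0,0,0],
  [0,0,1,0,0,0,0],
  [0,0,1,0,0,0,0],
  [0,0,1,0,0,0,0],
  [0,0,1,0,0,0,0],
  [0,0,0.73,0,0,0,0],
  [0,0,0,0,0,0,0],
])

```text
time: 67.82
tool_pos: [668.3, 40.0, 69.3]
tcp_rot: [180.0, 0.3, 0.0]
ft_force: [-0.2, -1.1, 0.4]
finger_gap: 0.1
grip_force: 0.0
```

>>> apply_moves([
  [0,0.2,0,0,0,0,0],
  [0,0.2,0,0,0,0,0],
  [0,0.2,0,0,0,0,0],
  [0,0,0,0,0,0,0],
])

```text
time: 68.32
tool_pos: [670.6, 21.5, 72.8]
tcp_rot: [180.0, -0.1, -0.0]
ft_force: [-0.1, 1.0, 0.4]
finger_gap: -0.3
grip_force: 0.0
```

>>> apply_moves([
  [0,0.1,0,0,0,0,0],
  [0,0.1,0,0,0,0,0],
  [0,0,0,0,0,0,0],
])

```text
time: 68.7
tool_pos: [670.1, 16.1, 71.9]
tcp_rot: [180.0, 0.0, 0.0]
ft_force: [0.5, -0.2, -0.5]
finger_gap: -0.1
grip_force: 0.0
```

>>> apply_moves([
  [0,0.1,0,0,0,0,0],
  [0,0,0,0,0,0,0],
])

```text
time: 68.95
tool_pos: [670.1, 13.3, 72.0]
tcp_rot: [-180.0, 0.0, 0.0]
ft_force: [-0.3, 0.4, -0.5]
finger_gap: -0.2
grip_force: 0.3
```

>>> apply_moves([
  [0,0.1,0,0,0,0,0],
  [0,0,0,0,0,0,0],
])

```text
time: 69.2
tool_pos: [670.1, 12.7, 71.9]
tcp_rot: [-179.8, 0.0, 0.1]
ft_force: [0.3, 11.0, -1.4]
finger_gap: 0.1
grip_force: 5.2
```

>>> apply_moves([
  [0,0.1,0,0,0,0,0],
  [0,0,0,0,0,0,0],
])

```text
time: 69.45
tool_pos: [670.1, 12.3, 72.0]
tcp_rot: [-179.6, 0.0, 0.1]
ft_force: [1.1, 20.1, -0.7]
finger_gap: 0.2
grip_force: 10.0
```

>>> apply_moves([
  [0,0.08,0,0,0,0,0],
  [0,0,0,0,0,0,0],
])

```text
time: 69.7
tool_pos: [670.1, 12.0, 72.0]
tcp_rot: [-179.5, 0.0, 0.2]
ft_force: [1.1, 27.5, -0.6]
finger_gap: -0.2
grip_force: 13.8
```

>>> apply_moves([
  [0,0.06,0,0,0,0,0],
  [0,0,0,0,0,0,0],
])

```text
time: 69.95
tool_pos: [670.1, 11.8, 72.0]
tcp_rot: [-179.4, 0.0, 0.2]
ft_force: [1.1, 33.2, -0.4]
finger_gap: -0.2
grip_force: 16.7
```

>>> apply_moves([
  [0,-0.5,0,0,0,0,0],
  [0,-0.6,0,0,0,0,0],
  [0,0,-1,0,0,0,0],
  [0,0,-1,0,0,0,0],
  [0,0,-1,0,0,0,0],
  [0,0,-1,0,0,0,0],
  [0,0,-1,0,0,0,0],
  [0,0,0,0,0,0,0],
])

```text
time: 70.95
tool_pos: [672.2, 35.9, 226.1]
tcp_rot: [180.0, -0.4, -0.0]
ft_force: [0.4, -0.1, -0.3]
finger_gap: -0.1
grip_force: 0.0
```

>>> apply_moves([
  [-1,0,0,0,0,0,0],
  [-1,0,0,0,0,0,0],
  [-1,0,0,0,0,0,0],
  [-1,0,0,0,0,0,0],
  [-1,0,0,0,0,0,0],
  [-1,0,0,0,0,0,0],
  [-1,0,0,0,0,0,0],
  [0,0,0,0,0,0,0],
])

```text
time: 71.95
tool_pos: [458.6, 36.0, 221.0]
tcp_rot: [180.0, 0.1, 0.0]
ft_force: [0.7, 0.5, -0.6]
finger_gap: 0.3
grip_force: 0.0
```

Run:
```python
from h import *
t=snapshot("top");s=snapshot("scene");T,S=cam("top"),cam("scene")
s0=cv2.imread("pics/scene0.png")[:,:,::-1].copy(); t0=cv2.imread("pics/top0.png")[:,:,::-1].copy()
for a in(t0,t,s0,s): print([b.round(1) for b in blobs(red(a),20,600)])
cv2.imwrite("pics/f1.png",s[:,:,::-1]);cv2.imwrite("pics/f2.png",t[:,:,::-1])
```

```text
[array([186.7, 127.7]), array([ 11.4, 139.4]), array([250.7, 149.9])]
[array([187.3, 127.8]), array([ 11.4, 139.4]), array([252.1, 150. ])]
[array([355.4, 201.4]), array([281.3, 205.6])]
[array([355.4, 201.5]), array([279.8, 207.1])]
```

View pics/f1.png

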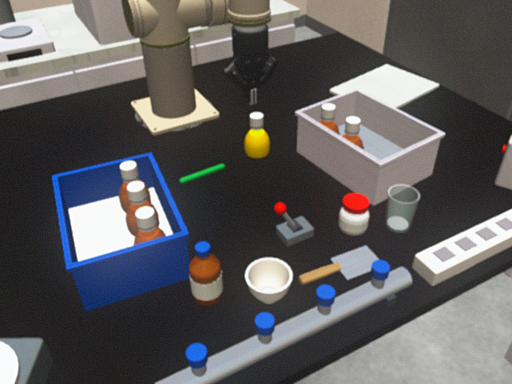

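View pics/f2.png

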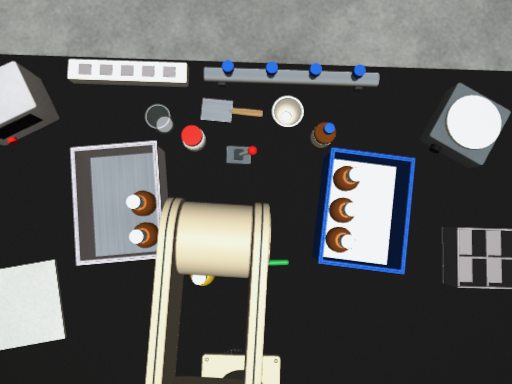

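The final views show three flasks upright in the blue bin and two in the metal bin. The lever ball is back at its shut position, top px (252,150), and the other things are undisturbed.

```bash
python3 -c "
from bench import hand_in; print(hand_in())"
```

```text
the job is handed in; nothing more can be done
None
```

I handed the job in at about 72 s: the vent was opened first, two heavy flasks went to the metal bin and three light ones to the blue bin, and the vent was shut again. The lightest of the heavy two weighed only about 380–400 g, and on the first push to shut the lever the closed fingers rode up over the ball (about 50 N upward), so I re-pushed lower to the stop.

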